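# Short spin on the sample centrifuge

### The job

Give the capped vials in the bench centrifuge a short spin: push its open lid down until the catch snaps and the lid stays shut by itself, then tip the mains rocker to on (its left end down), and only then press the oblong short-spin key right down and hold it, since the rotor turns only while it is held. The program finishes with the fingers still holding that key down. Leave the round timed-run key alone and do not push the things on the bench about.

Things in the scene. Friction and masses are not known exactly. Their poses are not given: they have to be found in the camera images.
- centrifuge: White bench centrifuge, fixed, 260 mm deep (x), 240 mm wide (y). Origin: centre of its underside; x points to its back, y to its left seen from the robot. Front 75 mm: control deck, 100 mm high, sloping 0.15 rad down to the front; left to right: rocker, release bar, two keys. Behind it the chamber with rotor and vials, under the lid; the shut lid's top is 149 mm high, from x = -58 to +118 mm.
- lid (a joint): Lid angle, rad: 0 shut and caught, positive open; starts 0.45 to 0.70. Hinged along y at its back edge. The stiff hinge holds it open; a spring lifts it again to over 0.2 unless the catch holds it. About 4 N at the front edge moves it; near 0.04 the striker loop under its front meets the sprung catch and takes about 10 N to push past it. The catch snaps at about 0; hard stop at -0.014.
- lid_hinge (a point): Middle of the lid's hinge line, 125 mm behind the centrifuge's origin and 135 mm above the bench.
- lid_front (a point): Point on the lid's upper face (moves with it), in the middle of its width, 160 mm from the hinge line and 14 mm above it with the lid shut; the lid's rounded front edge lies 23 mm farther to the front. The place to push.
- release_bar (a point): Top of the ribbed lid-release bar (22 x 38 mm), in the middle of the deck. Pressing it about 8 mm down lets go of the lid; it also dips by itself as the lid snaps shut.
- rocker (a joint): Mains rocker, rad: 0 off, 0.42 on; it snaps over and stays (over-centre spring, about 7 N near its end). Black, 40 mm along the machine's y, 24 mm wide, in a 51 x 34 mm frame on the left of the deck. It is on when its left end (the end with a moulded white bar) is down.
- rocker_on_end (a point): Top of the rocker's left (on) end, 15 mm from the pivot (moves with the rocker). It stands about 10 mm above the frame when off and sinks about 6 mm when pressed over.
- rocker_off_end (a point): Top of the rocker's right (off) end, 15 mm from the pivot.
- spin_key (a joint): Travel of the short-spin key in m: 0 up, 0.005 fully down; springs back; 1.5 N to start, 4 N fully down. Pressed square to the deck, near enough straight down.
- spin_top (a point): Middle of the top of the short-spin key: oblong white key, 36 mm front to back, 18 mm wide, standing 8 mm above a black 52 x 38 mm bezel. It is one of the two keys on the right of the deck, 46 mm apart; which one is which varies.
- timed_key (a joint): Travel of the timed-run key in m: 0 up, 0.005 fully down; not to be pressed.
- timed_top (a point): Middle of the top of the timed-run key: round white key, 24 mm across, in a like bezel.
- beaker: Loose glass beaker, 68 mm across, 72 mm high, standing in front of the machine's left corner; origin at the centre of its underside.
- marker: Loose black marker pen, 131 mm long, 15 mm thick, lying in front of the machine; origin under its middle.
- tweezers: Loose steel tweezers, 130 mm long, 11 mm high, lying on the right of the machine; origin under their middle.
- vial_a: Loose white-capped vial, 25 mm across, 67 mm high, standing on the right of the machine; origin at the centre of its underside.
- vial_b: Loose vial with brown contents, 25 mm across, 67 mm high, standing on the right of the machine; origin at the centre of its underside.
- small_lid: Loose white pot lid, 70 mm across, 16 mm high, lying on the bench left of the beaker; origin at the centre of its underside.

How it is judged:
On the way, in this order (a step that is already met when the one before it is completed fails the run):
1. the lid is shut and stays shut by its catch, with the fingers off it, and the rocker still off (value of joint lid below 0.03 rad and contact force between the arm and lid below 0.1 N and value of joint rocker below 0.1 rad), for 0.3 s.
2. the rocker is on, with the lid shut and the short-spin key up (value of joint rocker above 0.32 rad and value of joint lid below 0.03 rad and value of joint spin_key below 0.0015 m), for 0.2 s.
3. the short-spin key is held down (value of joint spin_key above 0.0035 m), for 0.3 s.
At the end, for the whole second after the job is handed in: The lid is caught shut (within 0.03 rad), the rocker is on (over 0.32 rad), and the fingers hold the oblong key at least 3.5 mm of its 5 mm down with more than 1 N; the round key is up (value of joint lid below 0.03 rad and value of joint rocker above 0.32 rad and value of joint spin_key above 0.0035 m and contact force between the fingers and spin_key above 1 N and value of joint timed_key below 0.002 m); the arm keeps its last pose, push and grip.
It fails at once if the round timed-run key is pressed (value of joint timed_key above 0.0025 m).
It fails at once if the short-spin key is pressed before the mains is on and the lid shut (value of joint spin_key above 0.0025 m and (value of joint rocker below 0.21 rad or value of joint lid above 0.05 rad)).
It fails at once if the rocker is tipped on while the lid is open (value of joint rocker above 0.3 rad and value of joint lid above 0.05 rad).
It fails at once if a loose thing on the bench is pushed about, lifted or carried (distance of any of beaker, marker, tweezers, vial_a, vial_b, small_lid from where it was at the start of the episode above 0.02 m).
It also fails if it takes over 40 s, if anything falls off the work surface, if the arm or the gripper's body presses on something with over 40 N, if the wrist force passes 120 N, or if a joint passes its speed limit or range.

### The arm

A 6-joint arm with a two-finger parallel gripper is mounted at the origin on a cart in front of the work surface, level with it; the furniture and walls round the work are solid. World frame = base frame: x ahead of the robot, y to its left, z up, the work surface at z = 0. Lengths are in m, angles in rad, forces in N, time in s.
With the tool pointing down it reaches from about 0.275 to 0.875 m from the base axis. Payload 12.5 kg.
Tool frame: the origin (TCP) lies on the centre line of the jaws, within the pads' length; the fingertips stand robot.nose_length ahead of it and the grasp point (between the pads) lies 6 mm ahead of it (robot.nose_length is the distance from the TCP to the fingertips, in m); z points along the fingers, y is the direction in which the jaws open and shut (so a half turn about z gives the same grasp; the last joint's range is limited). The gripper opens to 85 mm and grips with 20 to 120 N. Pads are 22 mm wide; open, the fingers measure 114 mm over their backs; the gripper's body (76 mm by 85 mm) begins 54 mm behind the grasp point. The pads swing forward as they close: fully open they stand 13 mm farther back than shut.
Start: joints at [-1.245, 0.351, 1.652, -0, 1.139, -0.085], TCP at [0.22, -0.504, 0.256] pointing down, gripper open.
Joint ranges: [-2.75, 2.75], [-0.79, 2.1], [0.01, 2.65], [-1.57, 4.71], [0.07, 3.14], [-2.87, 2.87]. Speed limits (rad/s): [2.22, 2.22, 2.79, 3.14, 3.14, 3.14].

### API

Orientations are given as a unit quaternion [x, y, z, w].
In Python, from cell import robot, viewer gives the robot as it stands. The module is installed in compiled form; this text tells all that it offers.
- The arm moves only by the tool arm_command, never from a script. Its argument "targets" is a list of rows, each an object with "travel": the shift along the tool's x, y, z in mm, a list of three; "roll": the turn about the tool's z in rad; "gripper": the finger opening in mm, from 0 to 85.4. A call has 1 to 10 rows; each row is the pose to reach, as a shift and turn from the pose commanded when the call began, along the tool's axes at that moment; what a row does not reach only later rows make up. A row lasts 1/10 s, in which the tool goes at most 50 mm and 8.59 degrees, less where a joint would pass 70% of its speed; a pose out of reach is approached as far as the arm can. A call with a gripper value outside its range is refused whole. The fingers move at their own pace and stop on an object; "force" is the grip in N (left out, the last holds). Time passes only in rows, so rows that repeat a pose let the fingers close. It gives the time, the measured TCP pose, the force and the opening at its end, in the units of the state.
- robot.state(): the state, without advancing time (a new reading comes with each control period).
- viewer.camera(name): name is "scene" or "top" or "wrist"; returns a dict with "pixels" (420x560x3 uint8, red, green, blue), "z_map" (420x560 float32, m along the optical axis (not along the pixel's ray), 0 where there is no reading), "fx", "fy", "cx", "cy" (pixels), "R" (3x3) and "t" (3): a world point X has camera coordinates R X + t; the wrist camera has in their place "tool_from_camera" (4x4, takes a point from camera to tool coordinates, whose origin is the TCP and whose axes are the flange's). Camera axes: x right, y down, z forward; pixel columns grow to the right and rows downward; lengths in m; the calibration is good to about 2 mm. The wrist camera is an equidistant fisheye: a pixel r from the principal point sees the ray r / f radians off the axis. A picture is of the moment at which its call begins: read the wrist's pose just before it.
- robot.close_job(): hands the job in, once; it reports no verdict.
The state is a dict: "time_s": time; "joint_pos": joint angles; "joint_vel": joint speeds; "joint_torque": joint torques, N m; "tcp_pos": TCP position; "eef_rot": TCP orientation; "contact_force": force on the tool from outside, world axes, zero at the start; "moment": the same for the moment, N m; "finger_gap": finger opening in m.
Only numpy, scipy, OpenCV 4.12 (cv2) and the standard library are available. Lean on these libraries where they do the work, as an engineer would, in place of code of your own. Each camera call takes 0.05 s, during which the arm holds its last target. There are 200 camera calls.

## Working session

There is one attempt and no reset: what is moved stays moved. The work goes in short steps, Python scripts to look and compute and a tool call to move; the robot and the scene stay as the last step left them, time stands still between calls to the robot, and variables do not carry over. Pictures are saved under pics/ and viewed, about 8 in all and at most 12, crops included, and the job is handed in when it is done.

Besides the shell and the picture viewer there is one more tool, called after ">>>" by a JSON object that holds its "op" and its "data". arm_command: Moves the arm, as the interface text tells. Its arguments: {"type":"object","properties":{"targets":{"type":"array"},"force":{"type":"number"}},"required":["targets"]}

```bash
mkdir -p pics; cat > h.py <<'E'
import numpy as np, cv2
from cell import robot, viewer
def snap(n,f):
    c=viewer.camera(n); cv2.imwrite(f'pics/{f}.png',cv2.cvtColor(c['pixels'],cv2.COLOR_RGB2BGR)); np.savez(f'{f}.npz',**c); return c
def cloud(c):
    z=c['z_map']; v,u=np.mgrid[:z.shape[0],:z.shape[1]]
    P=np.stack([(u-c['cx'])/c['fx']*z,(v-c['cy'])/c['fy']*z,z],-1)
    W=(P-c['t'])@c['R']; W[z==0]=np.nan; return W
E
python3 - <<'E'
from h import *
s=robot.state(); print(s, robot.nose_length)
a=snap('scene','scene0'); b=snap('top','top0')
E
```

```text
{'time_s': 0.0, 'joint_pos': array([-1.24461025e+00,  3.51239165e-01,  1.65240472e+00,  2.31197075e-05,
        1.13909512e+00, -8.46042309e-02]), 'joint_vel': array([0.00087521, 0.00088122, 0.0016525 , 0.00091356, 0.00065264,
       0.00128526]), 'joint_torque': array([-4.61372954e-03, -5.06105769e+01, -2.91408169e+01, -3.46585311e-04,
        4.47012702e-03,  1.02414964e-05]), 'tcp_pos': array([ 0.21956603, -0.50395495,  0.25576416]), 'eef_rot': array([ 9.78981295e-01,  2.03949247e-01, -5.86463895e-05, -5.70266188e-04]), 'contact_force': array([0.00766876, 0.20294078, 0.18818709]), 'moment': array([-0.01516517,  0.02528669,  0.0232424 ]), 'finger_gap': 0.08550293155192341} 0.025
```

View pics/scene0.png

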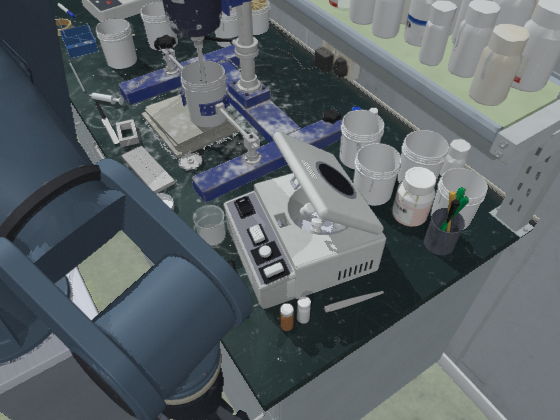

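View pics/top0.png

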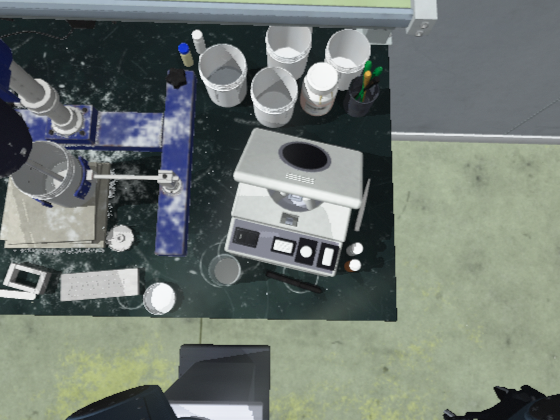

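The scene picture shows the rocker at about (243,207), the release bar at (257,234), the round key at (265,252) and the oblong key at (273,270). In the top view they are at about (246,237), (283,246), (306,252) and (327,256), so the oblong key is the outer right one. The lid is open. I'll measure these next.

```bash
python3 - <<'E'
from h import *
for f,pts in (('top0',[(246,237),(283,246),(306,252),(327,256),(224,270),(295,282),(354,266),(356,249)]),('scene0',[(243,207),(257,234),(265,252),(273,270)])):
    c=dict(np.load(f+'.npz')); W=cloud(c); print(f,c['fx'])
    for u,v in pts: print((u,v),np.round(np.nanmedian(W[v-1:v+2,u-1:u+2].reshape(-1,3),0),4))
c=dict(np.load('top0.npz'));W=cloud(c)
# deck mask: z .08-.115
im=cv2.imread('pics/top0.png'); 
cr=cv2.resize(im[120:300,210:380],None,fx=4,fy=4,interpolation=cv2.INTER_CUBIC)[:600]
cv2.imwrite('pics/crop.png',cv2.resize(im[150:290,210:380],None,fx=4.2,fy=4.2,interpolation=cv2.INTER_CUBIC))
# body mask above z=.06 near: min area rect
m=(W[...,2]>.06)&(W[...,2]<.3)&(W[...,0]>.3)
n,l,st,_=cv2.connectedComponentsWithStats(m.astype(np.uint8))
k=l[237,246]; P=W[l==k]; print(st[k]); 
print(cv2.minAreaRect(P[P[:,2]<.112][:,:2].astype(np.float32)))
print(cv2.minAreaRect(P[:,:2].astype(np.float32)))
# lid plane
L=P[P[:,2]>.155]; print(len(L),L.min(0),L.max(0)); A=np.c_[L[:,:2],np.ones(len(L))]; print(np.linalg.lstsq(A,L[:,2],rcond=None)[0])
E
```

```text
top0 413.29156399838774
(246, 237) [ 0.501  -0.1184  0.1086]
(283, 246) [ 0.4838 -0.1948  0.1097]
(306, 252) [ 0.4725 -0.2421  0.1106]
(327, 256) [ 0.4652 -0.2851  0.1094]
(224, 270) [ 0.4367 -0.0659  0.0117]
(295, 282) [ 0.413  -0.2265  0.0125]
(354, 266) [ 0.4484 -0.3495  0.0666]
(356, 249) [ 0.485  -0.3541  0.0669]
scene0 476.78311569218033
(243, 207) [ 0.496  -0.1205  0.1088]
(257, 234) [ 0.481  -0.2002  0.1125]
(265, 252) [ 0.4704 -0.2461  0.1122]
(273, 270) [ 0.4607 -0.2894  0.1116]
[  224   128   138   149 15157]
((0.525385856628418, -0.20294350385665894), (0.2383958399295807, 0.15775656700134277), 77.89867401123047)
((0.5780519247055054, -0.21407797932624817), (0.24020211398601532, 0.2654164135456085), 77.89867401123047)
7012 [ 0.5389188  -0.34855709  0.15508214] [ 0.71904608 -0.10015157  0.26154818]
[-0.72487476  0.15424364  0.7027711 ]
```

View pics/crop.png

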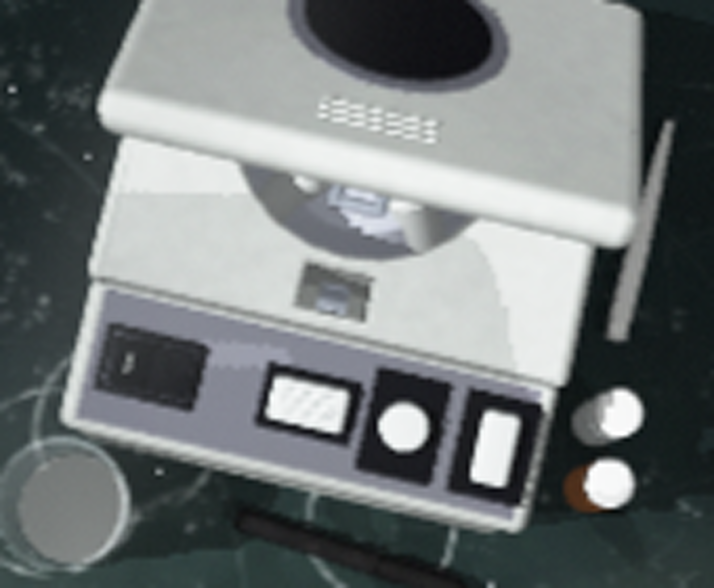

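The machine yaw is about −0.21 rad, measured the same way from the outline rectangle and the lid slope. The lid angle is about 0.64. I'll move above the deck with the fingers shut and the tool's y axis along the machine's x.

>>> {"op": "arm_command", "data": {"targets": [{"travel": [0, 0, -40], "roll": 0, "gripper": 0}, {"travel": [35, -20, -75], "roll": -0.12, "gripper": 0}, {"travel": [75, -44, -75], "roll": -0.24, "gripper": 0}, {"travel": [115, -68, -75], "roll": -0.36, "gripper": 0}, {"travel": [155, -92, -75], "roll": -0.48, "gripper": 0}, {"travel": [195, -116, -75], "roll": -0.6, "gripper": 0}, {"travel": [235, -140, -75], "roll": -0.72, "gripper": 0}, {"travel": [275, -165, -75], "roll": -0.84, "gripper": 0}, {"travel": [310, -185, -75], "roll": -0.95, "gripper": 0}, {"travel": [323, -191, -75], "roll": -0.95, "gripper": 0}], "force": 40}}

```text
time_s: 1.1
tcp_pos: [0.4407, -0.1975, 0.3311]
eef_rot: [0.775, 0.631, 0.0, -0.0]
contact_force: [0.1, -0.3, 0.2]
finger_gap: -0.0
```

```bash
cat >> h.py <<'E'
from scipy.spatial.transform import Rotation as Ro
def wcloud(c,s):
    z=c['z_map'].astype(float); v,u=np.mgrid[:z.shape[0],:z.shape[1]]
    dx,dy=(u-c['cx'])/c['fx'],(v-c['cy'])/c['fy']; r=np.hypot(dx,dy)+1e-9; k=np.tan(np.minimum(r,1.5))/r
    P=np.stack([dx*k*z,dy*k*z,z],-1); T=c['tool_from_camera']
    W=(P@T[:3,:3].T+T[:3,3])@Ro.from_quat(s['eef_rot']).as_matrix().T+s['tcp_pos']; W[z==0]=np.nan; return W
def travel(s,p):  # mm shift in tool axes to TCP target p
    return np.round(Ro.from_quat(s['eef_rot']).as_matrix().T@(np.array(p)-s['tcp_pos'])*1000,1)
E
python3 - <<'E'
from h import *
s=robot.state(); print(s['tcp_pos'],s['eef_rot'],s['contact_force'],s['finger_gap'],s['joint_pos'])
c=snap('wrist','w1'); W=wcloud(c,s); np.save('w1W.npy',W); print(c['fx'],c['cx'],c['cy'],c['tool_from_camera'])
E
```

```text
[ 0.4407435  -0.19747478  0.33111854] [ 7.75470189e-01  6.31384089e-01  1.64493027e-04 -3.02040674e-04] [ 0.1451701  -0.25152983  0.16923351] -2.7944086933822596e-06 [-5.17922944e-01  1.54470425e-01  1.71858773e+00  5.49814705e-04
  1.26897902e+00 -3.13963776e-01]
325.19226210127806 279.7538921734501 211.2396280816427 [[-7.16546060e-04 -9.53893116e-01 -3.00145649e-01  7.79985767e-02]
 [ 9.99999614e-01 -8.36254745e-04  2.70374935e-04 -4.17262206e-04]
 [-5.08907012e-04 -3.00145339e-01  9.53893347e-01 -1.16741192e-01]
 [ 0.00000000e+00  0.00000000e+00  0.00000000e+00  1.00000000e+00]]
```

View pics/w1.png

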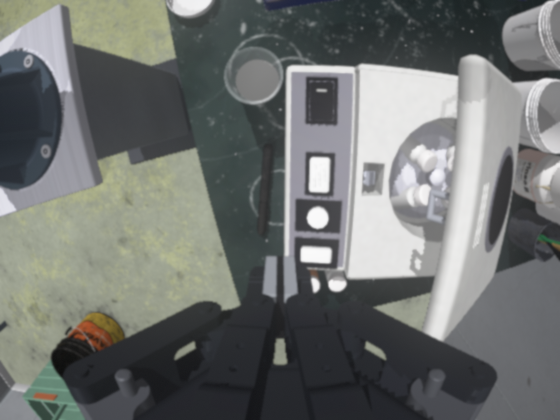

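In the wrist view the rocker is at (321,100), the release bar at (319,173), the round key at (317,217) and the oblong key at (316,254). The machine's edges line up with the image axes, so the roll is right.

```bash
python3 - <<'E'
from h import *
W=np.load('w1W.npy'); im=cv2.imread('pics/w1.png').astype(int).sum(2)
ex=np.array([np.cos(-.21),np.sin(-.21)]); ey=np.array([-ex[1],ex[0]])
def blob(u,v,white,r=26):
    m=((im>540) if white else (im<200)).astype(np.uint8); q=np.zeros_like(m); q[v-r:v+r,u-r:u+r]=1; m&=q
    n,l,st,ce=cv2.connectedComponentsWithStats(m); k=l[v,u] 
    P=W[l==k]; mid=(np.nanpercentile(P,3,0)+np.nanpercentile(P,97,0))/2
    a=np.c_[P[:,:2]@ex,P[:,:2]@ey]; lo,hi=np.nanpercentile(a,2,0),np.nanpercentile(a,98,0); m2=(lo+hi)/2
    return k,st[k],'centre',np.round(m2[0]*ex+m2[1]*ey,4),'z',np.round(np.nanmedian(P[:,2]),4),'size',np.round(hi-lo,4),'xy_m',np.round(m2,4)
for n,u,v,w in (('rock',321,108,0),('bar',319,173,1),('timed',317,217,1),('spin',316,254,1)): print(n,*blob(u,v,w))
# machine edges in aligned frame, lid slope
m=(W[...,2]>.07)&(W[...,2]<.3)&(W[...,0]>.35)&(W[...,0]<.75)&(W[...,1]<-.02)&(W[...,1]>-.4); m[255:,230:300]=0
D=W[m&(W[...,2]<.115)&(W[...,2]>.088)]; a=D[:,:2]@ex,D[:,:2]@ey; print([np.round(np.percentile(k,[.5,99.5]),4) for k in a])
for v in (70,130,170,210): 
  g=[(u,*np.round([W[v,u,:2]@ex,W[v,u,:2]@ey,W[v,u,2]],3)) for u in (284,287,290,295,345,352,358,365)]; print(v,g)
c=dict(np.load('top0.npz'));T=cloud(c); 
L=T[150:205,235:365].reshape(-1,3); L=L[L[:,2]>.16]; a=np.c_[L[:,:2]@ex,L[:,:2]@ey]; print('lid top: x,y',np.nanpercentile(a,[0.5,99.5],axis=0),'zmax',np.nanmax(L[:,2]))
f=L[a[:,0]<np.nanpercentile(a[:,0],3)]; print('front edge z',np.round([f[:,2].min(),f[:,2].max()],3))
E
```

```text
rock 1 [307  82  26  41 797] centre [ 0.4984 -0.1185] z 0.1081 size [0.0242 0.0397] xy_m [ 0.5121 -0.012 ]
bar 1 [309 157  21  35 680] centre [ 0.484  -0.1937] z 0.1096 size [0.0199 0.0355] xy_m [ 0.5137 -0.0885]
timed 2 [307 207  21  22 354] centre [ 0.4734 -0.2407] z 0.1101 size [0.02   0.0211] xy_m [ 0.5132 -0.1368]
spin 2 [301 247  30  16 451] centre [ 0.464  -0.2853] z 0.1097 size [0.0326 0.0169] xy_m [ 0.5133 -0.1823]
[array([0.4781, 0.6751]), array([-0.2021,  0.0275])]
70 [(284, np.float64(0.477), np.float64(0.036), np.float64(-0.003)), (287, np.float64(0.479), np.float64(0.023), np.float64(0.091)), (290, np.float64(0.482), np.float64(0.023), np.float64(0.094)), (295, np.float64(0.487), np.float64(0.023), np.float64(0.095)), (345, np.float64(0.54), np.float64(0.024), np.float64(0.101)), (352, np.float64(0.547), np.float64(0.024), np.float64(0.105)), (358, np.float64(0.55), np.float64(0.023), np.float64(0.12)), (365, np.float64(0.556), np.float64(0.023), np.float64(0.125))]
130 [(284, np.float64(0.477), np.float64(-0.048), np.float64(-0.002)), (287, np.float64(0.479), np.float6
[... 883 characters left out ...]
np.float64(0.578), np.float64(-0.091), np.float64(0.058))]
210 [(284, np.float64(0.478), np.float64(-0.151), np.float64(0.036)), (287, np.float64(0.48), np.float64(-0.133), np.float64(0.094)), (290, np.float64(0.484), np.float64(-0.133), np.float64(0.094)), (295, np.float64(0.489), np.float64(-0.132), np.float64(0.097)), (345, np.float64(0.545), np.float64(-0.13), np.float64(0.103)), (352, np.float64(0.55), np.float64(-0.125), np.float64(0.118)), (358, np.float64(0.555), np.float64(-0.123), np.float64(0.125)), (365, np.float64(0.563), np.float64(-0.123), np.float64(0.125))]
lid top: x,y [[ 0.59187097 -0.20163694]
 [ 0.72178741  0.02297853]] zmax 0.26154817903144184
front edge z [0.217 0.254]
```

Key spacing (45.5 mm), key sizes and heights all match the given values. The origin in the aligned frame is at about (0.607, −0.088). The tool axes now run x = machine left, y = machine back, z = down. Next I'll go above the lid front.

>>> {"op": "arm_command", "data": {"targets": [{"travel": [4, 40, 0], "roll": 0, "gripper": 0}, {"travel": [8, 80, 0], "roll": 0, "gripper": 0}, {"travel": [12, 120, 0], "roll": 0, "gripper": 0}, {"travel": [13, 148, 0], "roll": 0, "gripper": 0}, {"travel": [13, 148, 25], "roll": 0, "gripper": 0}, {"travel": [13, 148, 45], "roll": 0, "gripper": 0}, {"travel": [13, 148, 45], "roll": 0, "gripper": 0}]}}

```text
time_s: 1.85
tcp_pos: [0.5856, -0.219, 0.2831]
eef_rot: [0.778, 0.628, -0.001, -0.002]
contact_force: [-0.4, 0.1, -0.6]
finger_gap: 0.0002
```

```bash
python3 - <<'E'
from h import *
s=robot.state(); print(s['tcp_pos'],s['contact_force'])
ex=np.array([np.cos(-.21),np.sin(-.21)]); xm=s['tcp_pos'][:2]@ex; print('ym',s['tcp_pos'][:2]@[-ex[1],ex[0]])
for t in (.7,.638,.57,.5,.43,.36,.29,.22,.15,.1,.06,.04,.02,0,-.01):
    f=.168*np.cos(t)-.014*np.sin(t); u=.168*np.sin(t)+.014*np.cos(t)
    print(t,'y',round((.732-f+.0145-xm)*1000,1),'z',round((s['tcp_pos'][2]-(.135+u+.025))*1000,1))
E
```

```text
[ 0.58555647 -0.21896949  0.2831151 ] [-0.42817359  0.11890066 -0.5825408 ]
ym -0.09209388221354228
0.7 y 8.7 z 4.2
0.638 y 1.5 z 11.8
0.57 y -5.7 z 20.7
0.5 y -12.6 z 30.3
0.43 y -18.7 z 40.4
0.36 y -24.1 z 50.8
0.29 y -28.8 z 61.7
0.22 y -32.7 z 72.8
0.15 y -35.9 z 84.2
0.1 y -37.6 z 92.4
0.06 y -38.7 z 99.1
0.04 y -39.1 z 102.4
0.02 y -39.5 z 105.8
0 y -39.8 z 109.1
-0.01 y -40.0 z 110.8
```

>>> {"op": "arm_command", "data": {"targets": [{"travel": [4, 1, 12], "roll": 0, "gripper": 0}, {"travel": [4, -6, 21], "roll": 0, "gripper": 0}, {"travel": [4, -13, 30], "roll": 0, "gripper": 0}, {"travel": [4, -19, 40], "roll": 0, "gripper": 0}, {"travel": [4, -24, 51], "roll": 0, "gripper": 0}, {"travel": [4, -29, 62], "roll": 0, "gripper": 0}, {"travel": [4, -33, 73], "roll": 0, "gripper": 0}, {"travel": [4, -36, 84], "roll": 0, "gripper": 0}, {"travel": [4, -38, 92], "roll": 0, "gripper": 0}, {"travel": [4, -38, 92], "roll": 0, "gripper": 0}]}}

```text
time_s: 2.85
tcp_pos: [0.5502, -0.2063, 0.193]
eef_rot: [0.777, 0.629, -0.0, -0.001]
contact_force: [-1.4, 0.2, 1.0]
finger_gap: 0.0001
```

```bash
python3 - <<'E'
from h import *
s=robot.state(); print(s['tcp_pos'],s['contact_force'],s['moment'])
snap('scene','s2')
E
```

```text
[ 0.55020636 -0.20626254  0.19297125] [-1.37030179  0.23600532  0.9523138 ] [-0.05285356  0.05869047 -0.00955863]
```

View pics/s2.png

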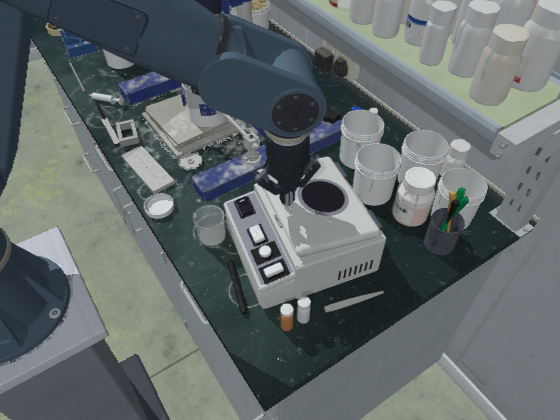

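The lid has been pushed down to about 0.1 rad with the fingertips on its front part, and nothing else has moved. Next I'll press through the catch.

>>> {"op": "arm_command", "data": {"targets": [{"travel": [0, -1, 5], "roll": 0, "gripper": 0}, {"travel": [0, -1, 9], "roll": 0, "gripper": 0}, {"travel": [0, -1, 13], "roll": 0, "gripper": 0}, {"travel": [0, -1, 16], "roll": 0, "gripper": 0}, {"travel": [0, -1, 18], "roll": 0, "gripper": 0}, {"travel": [0, -1, 20], "roll": 0, "gripper": 0}, {"travel": [0, -1, 20], "roll": 0, "gripper": 0}]}}

```text
time_s: 3.6
tcp_pos: [0.5495, -0.2062, 0.174]
eef_rot: [0.777, 0.629, -0.0, -0.0]
contact_force: [-1.0, 0.6, 1.6]
finger_gap: 0.0004
```

>>> {"op": "arm_command", "data": {"targets": [{"travel": [0, 0, 1], "roll": 0, "gripper": 0}, {"travel": [0, 0, 2], "roll": 0, "gripper": 0}, {"travel": [0, 0, 2], "roll": 0, "gripper": 0}]}}

```text
time_s: 3.9
tcp_pos: [0.5496, -0.2061, 0.1722]
eef_rot: [0.777, 0.629, -0.0, -0.0]
contact_force: [-3.2, -0.7, 3.6]
finger_gap: 0.0001
```

>>> {"op": "arm_command", "data": {"targets": [{"travel": [0, 0, 1], "roll": 0, "gripper": 0}, {"travel": [0, 0, 2], "roll": 0, "gripper": 0}, {"travel": [0, 0, 3], "roll": 0, "gripper": 0}, {"travel": [0, 0, 3], "roll": 0, "gripper": 0}]}}

```text
time_s: 4.3
tcp_pos: [0.5497, -0.2062, 0.1714]
eef_rot: [0.777, 0.629, 0.0, 0.0]
contact_force: [-12.0, 4.6, 26.0]
finger_gap: -0.0002
```

The force rose to 26 N at the hard stop, so the lid should be caught. I'll lift off and check.

>>> {"op": "arm_command", "data": {"targets": [{"travel": [0, 0, -2], "roll": 0, "gripper": 0}, {"travel": [0, 0, -6], "roll": 0, "gripper": 0}, {"travel": [0, 0, -15], "roll": 0, "gripper": 0}, {"travel": [0, -25, -40], "roll": 0, "gripper": 0}, {"travel": [0, -60, -60], "roll": 0, "gripper": 0}, {"travel": [0, -60, -60], "roll": 0, "gripper": 0}, {"travel": [0, -60, -60], "roll": 0, "gripper": 0}]}}

```text
time_s: 5.0
tcp_pos: [0.4912, -0.1938, 0.2301]
eef_rot: [0.777, 0.629, 0.0, 0.001]
contact_force: [-0.0, -0.2, -0.5]
finger_gap: -0.0002
```

```bash
python3 - <<'E'
from h import *
s=robot.state(); print(s['tcp_pos'],s['contact_force'])
c=snap('wrist','w2'); W=wcloud(c,s)
ex=np.array([np.cos(-.21),np.sin(-.21)]); ey=np.array([-ex[1],ex[0]])
X=W[...,:2]@ex; Y=W[...,:2]@ey
for x0 in (.55,.57,.59,.61,.64,.67,.7):
    for y0 in (-.03,-.06): 
        m=(abs(X-x0)<.006)&(abs(Y-y0)<.012); print(x0,y0,m.sum(),np.round(np.nanmedian(W[m][:,2]),4) if m.any() else '')
def at(u,v): return np.round([X[v,u],Y[v,u],W[v,u,2]],4)
np.savez('w2m.npz',X=X,Y=Y,Z=W[...,2])
E
```

```text
[ 0.49123552 -0.19384562  0.23008509] [-0.016765   -0.16004906 -0.49637562]
0.55 -0.03 892 0.124
0.55 -0.06 864 0.1243
0.57 -0.03 711 0.1493
0.57 -0.06 702 0.1494
0.59 -0.03 658 0.1492
0.59 -0.06 617 0.1493
0.61 -0.03 602 0.1491
0.61 -0.06 576 0.1494
0.64 -0.03 510 0.149
0.64 -0.06 482 0.1504
0.67 -0.03 420 0.1488
0.67 -0.06 392 0.1502
0.7 -0.03 343 0.1485
0.7 -0.06 307 0.1489
```

View pics/w2.png

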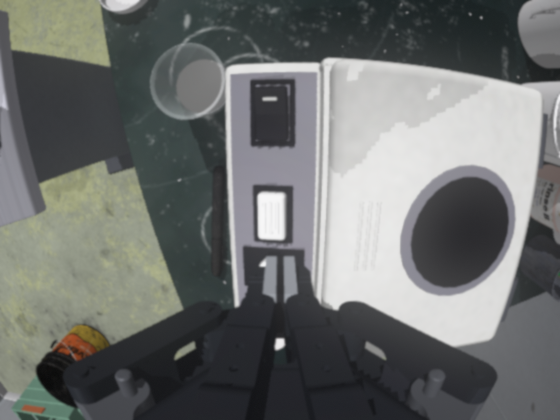

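The lid is flat at 149 mm and stays shut with the fingers off it. The rocker is at about (271,115), with its white bar on the left end. I'll refine its position and heights.

```bash
python3 - <<'E'
import numpy as np, cv2
d=np.load('w2m.npz'); X,Y,Z=d['X'],d['Y'],d['Z']; im=cv2.imread('pics/w2.png').astype(int).sum(2)
m=np.zeros(X.shape,bool); m[75:150,245:300]=1; m&=(Z>.1015)&(im<200)
for n,a in (('X',X),('Y',Y)): print(n,np.percentile(a[m],[1,50,99]).round(4))
for v in range(80,150,6): print(v,np.round([(X[v,u],Y[v,u],Z[v,u]) for u in (262,272,283)],3).tolist())
m=np.zeros(X.shape,bool); m[190:242,256:288]=1; m&=(im>500); print('bar',[np.percentile(a[m],[2,98]).round(4) for a in (X,Y)],np.median(Z[m]))
E
```

```text
X [0.5024 0.5168 0.5306]
Y [-0.0332 -0.0113  0.0148]
80 [[0.508, 0.015, 0.101], [0.515, 0.015, 0.102], [0.523, 0.015, 0.103]]
86 [[0.508, 0.01, 0.109], [0.515, 0.01, 0.111], [0.523, 0.01, 0.113]]
92 [[0.508, 0.005, 0.113], [0.515, 0.005, 0.114], [0.523, 0.005, 0.114]]
98 [[0.508, 0.001, 0.11], [0.515, 0.001, 0.113], [0.523, 0.001, 0.113]]
104 [[0.508, -0.003, 0.11], [0.515, -0.003, 0.11], [0.523, -0.003, 0.111]]
110 [[0.508, -0.008, 0.11], [0.515, -0.008, 0.109], [0.523, -0.008, 0.11]]
116 [[0.508, -0.012, 0.106], [0.515, -0.012, 0.108], [0.523, -0.012, 0.109]]
122 [[0.508, -0.017, 0.105], [0.515, -0.016, 0.108], [0.523, -0.016, 0.109]]
128 [[0.508, -0.021, 0.106], [0.515, -0.021, 0.107], [0.523, -0.021, 0.108]]
134 [[0.508, -0.025, 0.107], [0.515, -0.025, 0.107], [0.523, -0.025, 0.108]]
140 [[0.508, -0.03, 0.104], [0.515, -0.03, 0.106], [0.523, -0.03, 0.107]]
146 [[0.507, -0.035, 0.101], [0.515, -0.035, 0.102], [0.523, -0.035, 0.102]]
bar [array([nan, nan]), array([nan, nan])] nan
```

>>> {"op": "arm_command", "data": {"targets": [{"travel": [40, -3, 0], "roll": 0, "gripper": 0}, {"travel": [80, -6, 0], "roll": 0, "gripper": 0}, {"travel": [95, -7, 0], "roll": 0, "gripper": 0}, {"travel": [95, -7, 30], "roll": 0, "gripper": 0}, {"travel": [95, -7, 60], "roll": 0, "gripper": 0}, {"travel": [95, -7, 80], "roll": 0, "gripper": 0}, {"travel": [95, -7, 84], "roll": 0, "gripper": 0}, {"travel": [95, -7, 84], "roll": 0, "gripper": 0}]}}

```text
time_s: 5.85
tcp_pos: [0.5041, -0.0995, 0.1448]
eef_rot: [0.777, 0.629, -0.0, -0.001]
contact_force: [1.0, -1.2, -0.3]
finger_gap: 0.0001
```

>>> {"op": "arm_command", "data": {"targets": [{"travel": [0, 0, 2], "roll": 0, "gripper": 0}, {"travel": [0, 0, 4], "roll": 0, "gripper": 0}, {"travel": [0, 0, 6], "roll": 0, "gripper": 0}, {"travel": [0, 0, 8], "roll": 0, "gripper": 0}, {"travel": [0, 0, 10], "roll": 0, "gripper": 0}, {"travel": [0, 0, 10], "roll": 0, "gripper": 0}]}}

```text
time_s: 6.45
tcp_pos: [0.5038, -0.0994, 0.1352]
eef_rot: [0.777, 0.629, -0.0, -0.0]
contact_force: [-0.3, -0.1, -0.4]
finger_gap: -0.0001
```

>>> {"op": "arm_command", "data": {"targets": [{"travel": [0, 0, 1], "roll": 0, "gripper": 0}, {"travel": [0, 0, 2], "roll": 0, "gripper": 0}, {"travel": [0, 0, 3], "roll": 0, "gripper": 0}, {"travel": [0, 0, 3], "roll": 0, "gripper": 0}]}}

```text
time_s: 6.85
tcp_pos: [0.5041, -0.0995, 0.133]
eef_rot: [0.777, 0.629, 0.0, 0.0]
contact_force: [-3.4, 1.4, 10.4]
finger_gap: 0.0001
```

>>> {"op": "arm_command", "data": {"targets": [{"travel": [0, 0, 1], "roll": 0, "gripper": 0}, {"travel": [0, 0, 2], "roll": 0, "gripper": 0}, {"travel": [0, 0, 2], "roll": 0, "gripper": 0}]}}

```text
time_s: 7.15
tcp_pos: [0.5044, -0.0995, 0.1324]
eef_rot: [0.777, 0.629, 0.0, 0.001]
contact_force: [-9.5, 2.7, 28.0]
finger_gap: 0.0002
```

>>> {"op": "arm_command", "data": {"targets": [{"travel": [0, 0, -10], "roll": 0, "gripper": 0}, {"travel": [0, 0, -40], "roll": 0, "gripper": 0}, {"travel": [0, 0, -80], "roll": 0, "gripper": 0}, {"travel": [-40, 0, -90], "roll": 0, "gripper": 0}, {"travel": [-85, 0, -95], "roll": 0, "gripper": 0}, {"travel": [-95, 0, -95], "roll": 0, "gripper": 0}, {"travel": [-95, 0, -95], "roll": 0, "gripper": 0}]}}

```text
time_s: 7.85
tcp_pos: [0.4837, -0.1933, 0.2252]
eef_rot: [0.778, 0.628, -0.0, -0.0]
contact_force: [-0.0, 0.4, -1.1]
finger_gap: 0.0001
```

```bash
python3 - <<'E'
from h import *
s=robot.state(); print(s['tcp_pos'],s['contact_force'])
c=snap('wrist','w3'); W=wcloud(c,s)
ex=np.array([np.cos(-.21),np.sin(-.21)]); ey=np.array([-ex[1],ex[0]])
X=W[...,:2]@ex; Y=W[...,:2]@ey
for y0 in np.arange(-.036,.02,.005):
    m=(abs(X-.515)<.004)&(abs(Y-y0)<.0025); print(round(y0,3),m.sum(),np.nanmedian(W[m][:,2]).round(4))
m=(abs(X-.60)<.01)&(abs(Y+.05)<.02); print('lid',np.nanmedian(W[m][:,2]))
cv2.imwrite('pics/w3c.png',cv2.resize(cv2.imread('pics/w3.png')[40:290,180:400],None,fx=2.4,fy=2.4))
E
```

```text
[ 0.4837272  -0.19334198  0.22519021] [-0.04247112  0.37672701 -1.05330125]
-0.036 68 0.1005
-0.031 66 0.102
-0.026 81 0.1138
-0.021 85 0.1126
-0.016 77 0.1107
-0.011 77 0.1091
-0.006 76 0.1078
-0.001 75 0.1075
0.004 69 0.1074
0.009 72 0.1064
0.014 66 0.1018
0.019 76 0.0998
lid 0.1491706070992626
```

View pics/w3c.png

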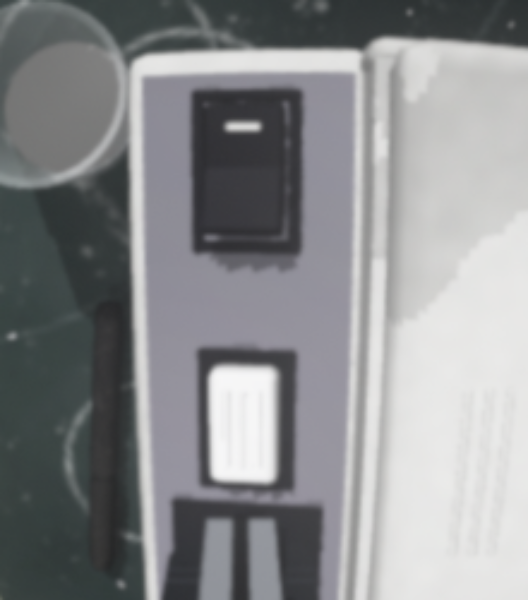

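The rocker is on: its left end is low (about 107 mm) and its right end is high (about 114 mm). The lid is still shut at 149 mm. Next is the oblong key.

>>> {"op": "arm_command", "data": {"targets": [{"travel": [-40, 0, 0], "roll": 0, "gripper": 0}, {"travel": [-80, 1, 0], "roll": 0, "gripper": 0}, {"travel": [-95, 1, 0], "roll": 0, "gripper": 0}, {"travel": [-95, 1, 30], "roll": 0, "gripper": 0}, {"travel": [-95, 1, 60], "roll": 0, "gripper": 0}, {"travel": [-95, 1, 74], "roll": 0, "gripper": 0}, {"travel": [-95, 1, 80], "roll": 0, "gripper": 0}, {"travel": [-95, 1, 80], "roll": 0, "gripper": 0}]}}

```text
time_s: 8.7
tcp_pos: [0.4656, -0.2848, 0.1452]
eef_rot: [0.777, 0.629, -0.0, -0.0]
contact_force: [-0.2, 0.4, 0.5]
finger_gap: 0.0004
```

```bash
python3 - <<'E'
from h import *
s=robot.state(); print(s['tcp_pos'],s['contact_force'])
ex=np.array([np.cos(-.21),np.sin(-.21)]); print(s['tcp_pos'][:2]@ex,s['tcp_pos'][:2]@[-ex[1],ex[0]])
snap('scene','s4'); cv2.imwrite('pics/s4c.png',cv2.resize(cv2.imread('pics/s4.png')[180:320,190:350],None,fx=4,fy=4))
E
```

```text
[ 0.46560091 -0.28476793  0.14521172] [-0.15586257  0.36154731  0.53254465]
0.5147347805284546 -0.18145271997831164
```

View pics/s4c.png

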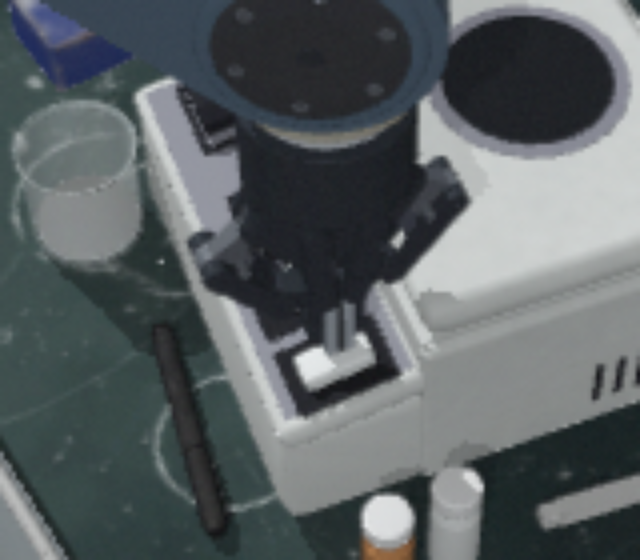

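The closed fingers are right above the oblong key, clear of the round one. Now I'll press in small steps.

>>> {"op": "arm_command", "data": {"targets": [{"travel": [0, 0, 3], "roll": 0, "gripper": 0}, {"travel": [0, 0, 6], "roll": 0, "gripper": 0}, {"travel": [0, 0, 8], "roll": 0, "gripper": 0}, {"travel": [0, 0, 10], "roll": 0, "gripper": 0}, {"travel": [0, 0, 12], "roll": 0, "gripper": 0}, {"travel": [0, 0, 12], "roll": 0, "gripper": 0}]}}

```text
time_s: 9.35
tcp_pos: [0.4656, -0.2856, 0.1334]
eef_rot: [0.777, 0.629, 0.0, 0.0]
contact_force: [0.3, 0.2, 2.9]
finger_gap: 0.0001
```

>>> {"op": "arm_command", "data": {"targets": [{"travel": [0, 0, 1], "roll": 0, "gripper": 0}, {"travel": [0, 0, 2], "roll": 0, "gripper": 0}, {"travel": [0, 0, 3], "roll": 0, "gripper": 0}, {"travel": [0, 0, 3], "roll": 0, "gripper": 0}]}}

```text
time_s: 9.75
tcp_pos: [0.4659, -0.2857, 0.1315]
eef_rot: [0.777, 0.629, 0.0, 0.001]
contact_force: [0.5, 1.7, 14.2]
finger_gap: -0.0001
```

The key is on its stop (14 N against the 4 N it needs). I'll hold it and check.

>>> {"op": "arm_command", "data": {"targets": [{"travel": [0, 0, 0], "roll": 0, "gripper": 0}, {"travel": [0, 0, 0], "roll": 0, "gripper": 0}, {"travel": [0, 0, 0], "roll": 0, "gripper": 0}, {"travel": [0, 0, 0], "roll": 0, "gripper": 0}, {"travel": [0, 0, 0], "roll": 0, "gripper": 0}, {"travel": [0, 0, 0], "roll": 0, "gripper": 0}]}}

```text
time_s: 10.35
tcp_pos: [0.4659, -0.2857, 0.1315]
eef_rot: [0.777, 0.629, 0.0, 0.001]
contact_force: [0.1, 1.7, 13.5]
finger_gap: -0.0002
```

```bash
python3 - <<'E'
from h import *
s=robot.state(); print(s['time_s'],s['tcp_pos'],s['contact_force'])
c=snap('scene','s5'); W=cloud(c); cv2.imwrite('pics/s5c.png',cv2.resize(cv2.imread('pics/s5.png')[180:330,190:390],None,fx=4,fy=4))
ex=np.array([np.cos(-.21),np.sin(-.21)]); X=W[...,:2]@ex; Y=W[...,:2]@[-ex[1],ex[0]]
m=(abs(Y+.17)<.02)&(abs(X-.62)<.03); print('lid z',np.nanmedian(W[m][:,2]),m.sum())
E
```

```text
10.35 [ 0.4658687  -0.28569253  0.13145429] [ 0.10457429  1.66476912 13.50806456]
lid z 0.15085536824872778 515
```

View pics/s5c.png

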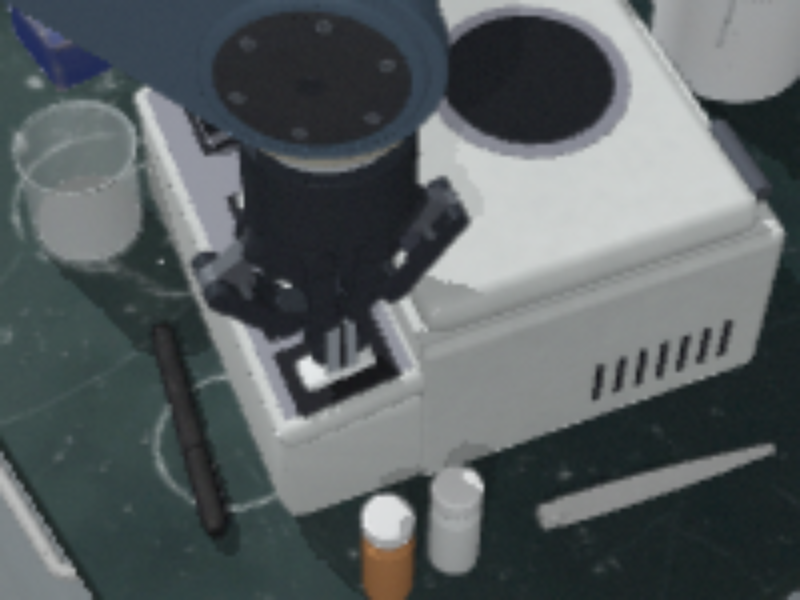

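The oblong key is visibly sunk under the fingers, the lid is shut and the loose things have not moved. I'm handing in.

```bash
python3 -c "
from cell import robot
print(robot.close_job())"
```

```text
the job is handed in; nothing more can be done
None
```

The job is handed in at about 10.4 s, with the closed fingers still holding the oblong short-spin key down. No verdict was reported.

1. **Lid:** I pushed it shut until it met its hard stop at 26 N. After lifting off it lay flat at 149 mm and stayed there. In the last scene image, with the key held, it read 151 mm, within the cameras' 2 mm error.
2. **Rocker:** I tipped it on, to its stop at 28 N. Afterwards its left end measured about 107 mm high and its right end about 114 mm. I did not measure it again once the arm was over the key, because the arm hid it.
3. **Short-spin key:** I pressed it to its stop and held it at a steady 13.5 N, against the 4 N it needs. The last picture shows it sunk under the fingers.

By its measured position the round key stayed clear of the fingers, but the gripper hid it in the last picture, so I could not see it directly. The beaker, pen, vials and tweezers looked unmoved in that picture. The small pot lid was outside that crop, but the arm never went near it. No check failed.

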